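Seal a vacuum chamber: cover screws in cross order, then the vent

TASK

Seal the vacuum chamber. Tighten the four wing screws of its cover clockwise in cross order - one diagonal pair completely first, then the other pair - each by the less than quarter turn it lacks, so that its wings line up with the black line beside it that points to the cover's centre, and without overtightening any. Only then turn the vent valve's lever clockwise until it is fully shut, and leave everything else on the bench where it is.

Things in the scene. Friction and masses are not known exactly. Their poses are not given: they have to be found in the camera images.
- cover_centre (a point): centre of the upper face of the square steel cover (160 x 160 x 12 mm on a black gasket) of a fixed grey-painted vacuum chamber (180 x 290 x 70 mm; cover top 86 mm above the bench). Frame of the chamber: z up, -x to its front (robot) side, +y left. The four wing screws stand at (x, y) = (+-58, +-58) mm in this frame. A thin black line beside each screw points here.
- wing_fl (a point): grip point of the front left (-x, +y) wing screw in the chamber's frame: on its vertical axis, 27 mm above the cover and about half-way up its wings. The wings form one straight blade 64 mm long, 11 mm thick, its raised ends reaching 42 mm above the cover, its middle from 13 to 31 mm above the cover; x lies along the blade, y across its flat sides, z up.
- screw_fl (a joint): turn of the front left (-x, +y) wing screw, rad, growing clockwise seen from above. At 1.4 the blade lies on the cover's diagonal, in line with its black line: tight. Starts 0.1 to 0.7, so each screw is less than a quarter turn from tight. No stop at 1.4 (it can be overtightened; the end of travel is 2.2); stiff (about 0.12 N m), stays where it is left.
- wing_fr (a point): grip point of the front right (-x, -y) wing screw in the chamber's frame: on its vertical axis, 27 mm above the cover and about half-way up its wings. The wings form one straight blade 64 mm long, 11 mm thick, its raised ends reaching 42 mm above the cover, its middle from 13 to 31 mm above the cover; x lies along the blade, y across its flat sides, z up.
- screw_fr (a joint): turn of the front right (-x, -y) wing screw, rad, growing clockwise seen from above. At 1.4 the blade lies on the cover's diagonal, in line with its black line: tight. Starts 0.1 to 0.7, so each screw is less than a quarter turn from tight. No stop at 1.4 (it can be overtightened; the end of travel is 2.2); stiff (about 0.12 N m), stays where it is left.
- wing_bl (a point): grip point of the back left (+x, +y) wing screw in the chamber's frame: on its vertical axis, 27 mm above the cover and about half-way up its wings. The wings form one straight blade 64 mm long, 11 mm thick, its raised ends reaching 42 mm above the cover, its middle from 13 to 31 mm above the cover; x lies along the blade, y across its flat sides, z up.
- screw_bl (a joint): turn of the back left (+x, +y) wing screw, rad, growing clockwise seen from above. At 1.4 the blade lies on the cover's diagonal, in line with its black line: tight. Starts 0.1 to 0.7, so each screw is less than a quarter turn from tight. No stop at 1.4 (it can be overtightened; the end of travel is 2.2); stiff (about 0.12 N m), stays where it is left.
- wing_br (a point): grip point of the back right (+x, -y) wing screw in the chamber's frame: on its vertical axis, 27 mm above the cover and about half-way up its wings. The wings form one straight blade 64 mm long, 11 mm thick, its raised ends reaching 42 mm above the cover, its middle from 13 to 31 mm above the cover; x lies along the blade, y across its flat sides, z up.
- screw_br (a joint): turn of the back right (+x, -y) wing screw, rad, growing clockwise seen from above. At 1.4 the blade lies on the cover's diagonal, in line with its black line: tight. Starts 0.1 to 0.7, so each screw is less than a quarter turn from tight. No stop at 1.4 (it can be overtightened; the end of travel is 2.2); stiff (about 0.12 N m), stays where it is left.
- lever_grip (a point): grip point of the vent valve's flat steel lever: on its vertical axis, half-way up the lever, 107 mm above the bench. The valve stands on the deck, 155 mm to -y of the cover's centre, at varying x. Lever 84 mm long, 12 mm thick, 22 mm high; x runs along it towards its long end (62 mm; the short end is 22 mm), z up. Its brass hose nozzle points to the chamber's -y.
- vent_lever (a joint): turn of the vent lever, rad, growing clockwise seen from above: 0 open (long end over the nozzle, towards the chamber's -y), 1.57 shut against its stop (across the nozzle, long end towards the chamber's front, -x). Starts 0.2 to 0.6; stiff (about 0.12 N m), stays where it is left.
- spanner: steel spanner, 177 mm, lying on the bench in front of the chamber; bystander, leave alone.
- petri: petri dish, 63 mm across, 15 mm high, on the bench left of the chamber; bystander, leave alone.
- crucible: white porcelain crucible, 40 mm across, 30 mm high, on the bench behind the chamber; bystander, leave alone.
- beaker: glass beaker, 70 mm across, 92 mm high, left; bystander, leave alone.
- cylinder: measuring cylinder, 52 mm foot, 188 mm high, back right; bystander, leave alone.
- flask: stoppered conical flask, 66 mm across, 111 mm high, right; bystander, leave alone.

How it is judged:
On the way, in this order (a step that is already met when the one before it is completed fails the run):
1. both screws of one diagonal pair are tight (1.4 +-0.17 rad), while the other pair is still loose and the vent open (((value of joint screw_fl between 1.23 and 1.57 rad and value of joint screw_br between 1.23 and 1.57 rad and value of joint each of screw_fr, screw_bl, vent_lever below 0.9 rad) or (value of joint screw_fr between 1.23 and 1.57 rad and value of joint screw_bl between 1.23 and 1.57 rad and value of joint each of screw_fl, screw_br, vent_lever below 0.9 rad))), for 0.2 s.
2. all four screws are tight, while the vent is still open (value of joint screw_fl between 1.23 and 1.57 rad and value of joint screw_fr between 1.23 and 1.57 rad and value of joint screw_bl between 1.23 and 1.57 rad and value of joint screw_br between 1.23 and 1.57 rad and value of joint vent_lever below 0.9 rad), for 0.2 s.
3. the vent is shut (value of joint vent_lever above 1.45 rad), for 0.2 s.
At the end, for the whole second after the job is handed in: All four wing screws stand at 1.4 +-0.17 rad (wings in line with their black lines), the vent lever is shut (beyond 1.45 rad), and no bystander is more than 30 mm from where it began (value of joint screw_fl between 1.23 and 1.57 rad and value of joint screw_fr between 1.23 and 1.57 rad and value of joint screw_bl between 1.23 and 1.57 rad and value of joint screw_br between 1.23 and 1.57 rad and value of joint vent_lever above 1.45 rad and distance of each of spanner, petri, crucible, beaker, cylinder, flask from where it was at the start of the episode below 0.03 m); the robot touches nothing.
It fails at once if a screw is overtightened: more than 0.35 rad past its line (value of joint any of screw_fl, screw_fr, screw_bl, screw_br above 1.75 rad).
It fails at once if a bystander is shifted by more than 30 mm (distance of any of spanner, petri, crucible, beaker, cylinder, flask from where it was at the start of the episode above 0.03 m).
It also fails if it takes over 72 s, if anything falls off the work surface, if the arm or the gripper's body presses on something with over 40 N, if the wrist force passes 120 N, or if a joint passes its speed limit or range.

ROBOT

A 7-joint arm with a two-finger parallel gripper is mounted at the origin on a cart in front of the work surface, level with it; the furniture and walls round the work are solid. World frame = base frame: x ahead of the robot, y to its left, z up, the work surface at z = 0. Lengths are in m, angles in rad, forces in N, time in s.
With the tool pointing down it reaches from about 0.4 to 0.875 m from the base axis. Payload 19.3 kg.
Tool frame: the origin (TCP) lies midway between the tips of the shut fingers; the grasp point (between the pads) lies 19 mm behind it (bot.pinch_z is the distance from the TCP to the grasp point, in m); z points along the fingers, y is the line along which they close (so a half turn about z gives the same grasp; the last joint's range is limited). The gripper opens to 85 mm and grips with 20 to 120 N. Pads are 22 mm wide; open, the fingers measure 114 mm over their backs; the gripper's body (76 mm by 85 mm) begins 54 mm behind the grasp point. The pads swing forward as they close: fully open they stand 13 mm farther back than shut.
Start: joints at [1.148, 0.521, -0.036, 1.599, 0.021, 1.021, -0.113], TCP at [0.216, -0.587, 0.231] pointing down, gripper open.
Joint ranges: [-2.91, 2.91], [-0.3, 2.13], [-1.5, 1.42], [0.17, 2.43], [-1.26, 4.41], [0.16, 1.93], [-2.52, 2.52]. Speed limits (rad/s): [1.89, 1.89, 2.39, 2.39, 3.01, 3.01, 3.01].

INTERFACE

Orientations are given as [roll, pitch, yaw] about the fixed x, y, z axes, in that order (R = Rz(yaw) Ry(pitch) Rx(roll)).
In Python, from workcell import observe, viewer, bot gives the robot as it stands. The module is installed in compiled form; this text tells all that it offers.
- The arm moves only by the tool play_rows, never from a script. Its argument "motion" is a list of rows, each a list of 7 numbers: the shift along the tool's x, y, z in cm, then the turn, a rotation vector about the tool's x, y, z in rad, then the opening, from -1 (shut) to 1 (fully open), so that 0 is half open. A call has exactly 5 rows; each row is the pose to reach, as a shift and turn from the pose commanded when the call began, along the tool's axes at that moment; what a row does not reach only later rows make up. A row lasts 1/10 s, in which the tool goes at most 50 mm and 8.59 degrees, less where a joint would pass 70% of its speed; a pose out of reach is approached as far as the arm can. A call with a gripper value outside its range is refused whole. The fingers move at their own pace and stop on an object; "squeeze" is the grip in N (left out, the last holds). Time passes only in rows, so rows that repeat a pose let the fingers close, or fill a call up. It gives the time, the measured TCP pose, the force, the opening and the grip force at its end, in the units of the state.
- observe(): the state, without advancing time (a new reading comes with each control period).
- viewer.grab_frame(name): name is "scene" or "top" or "wrist"; returns (picture, depth): 384x512x3 uint8, red, green, blue; 384x512 float32, m along the optical axis (not along the pixel's ray), 0 where there is no reading.
- viewer.camera_info(name): a dict with "fx", "fy", "cx", "cy" (pixels), "R" (3x3) and "t" (3): a world point X has camera coordinates R X + t. Camera axes: x right, y down, z forward; pixel columns grow to the right and rows downward; lengths in m; the calibration is good to about 2 mm. A picture is of the moment at which its call begins: read the wrist's pose just before it. camera_info takes no time and is no camera call; for the wrist camera it gives the pose at the moment of the call.
- bot.job_done(): hands the job in; it is judged then, once.
The state is a dict: "clock": time; "qpos": joint angles; "qd": joint speeds; "joint_efforts": joint torques, N m; "position": TCP position; "tool_rot": TCP orientation; "force": force on the tool from outside, world axes, zero at the start; "moment": the same for the moment, N m; "grip_width": finger opening in m; "finger_force": force on a finger pad.
Only numpy, scipy, OpenCV 4.12 (cv2) and the standard library are available. Lean on these libraries where they do the work, as an engineer would, in place of code of your own. Each camera call takes 0.05 s, during which the arm holds its last target. There are 200 camera calls.

## Working session

There is one attempt and no reset: what is moved stays moved. The work goes in short steps, Python scripts to look and compute and a tool call to move; the robot and the scene stay as the last step left them, time stands still between calls to the robot, and variables do not carry over. Pictures are saved under pics/ and viewed, at most 10 in all, crops included, and the job is handed in when it is done.

Besides the shell and the picture viewer there is one more tool, called after "Request:" by a JSON object that holds its "op" and its "data", one argument or row to a line. play_rows: Moves the arm, as the interface text tells. Its arguments: {"type":"object","properties":{"motion":{"type":"array"},"squeeze":{"type":"number"}},"required":["motion"]}

```bash
mkdir -p pics; python3 - <<'E'
from workcell import observe, viewer, bot
import cv2,numpy as np
s=observe()
for k in ("clock","position","tool_rot","grip_width"): print(k,s[k])
print(bot.pinch_z)
for n in ("top","scene"):
    im,d=viewer.grab_frame(n); ci=viewer.camera_info(n); np.savez(f"{n}.npz",im=im,d=d,**ci)
    cv2.imwrite(f"pics/{n}0.png",im[:,:,::-1]); print(n,ci)
E
```

```text
clock 0.0
position [ 0.21581092 -0.58621546  0.23071914]
tool_rot [-3.14046372e+00  6.81652539e-05  3.52776140e-01]
grip_width 0.08533875349295132
0.0187
top {'fx': 379.916514194611, 'fy': 379.916514194611, 'cx': 255.15706038022347, 'cy': 196.3706722274722, 'R': array([[ 0.00968867, -0.99973432,  0.02091463],
       [-0.98368992, -0.01328587, -0.17938121],
       [ 0.17961142, -0.01883554, -0.9835573 ]]), 't': array([-0.05858853,  0.55677817,  1.22028573])}
scene {'fx': 425.5784322392552, 'fy': 425.5784322392552, 'cx': 251.88041532916293, 'cy': 185.97361936379755, 'R': array([[-0.71476188, -0.69936674,  0.00127159],
       [-0.52551808,  0.53588484, -0.66080117],
       [ 0.46146093, -0.47298373, -0.75055992]]), 't': array([0.38344   , 0.37967859, 1.16436206])}
```

View pics/top0.png

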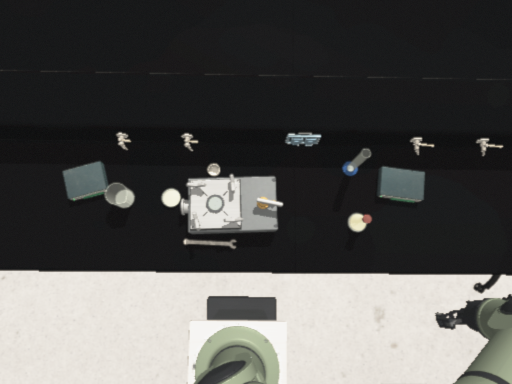

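The top view shows the chamber at about (233,204), with the cover centre near (215,203), the lever at (270,203), the spanner at (210,243), the petri dish at (171,198) and the crucible at (214,170). Next I'll enlarge the chamber.

```bash
python3 - <<'E'
import cv2,numpy as np
t=np.load("top.npz"); s=np.load("scene.npz")
a=cv2.resize(t['im'][165:245,175:295],None,fx=6.6,fy=6.6,interpolation=cv2.INTER_CUBIC)
cv2.imwrite("pics/topc.png",a[:,:,::-1])
# heights in top depth
u,v=np.meshgrid(np.arange(512),np.arange(384))
d=t['d']; c=np.stack([(u-t['cx'])/t['fx']*d,(v-t['cy'])/t['fy']*d,d],-1)
X=(c-t['t'])@t['R']
m=(X[...,2]>.080)&(X[...,2]<.092)&(u>180)&(u<250)&(v>170)&(v<240)
P=X[m]; print(len(P),P.mean(0),P.min(0),P.max(0)); r=cv2.minAreaRect(P[:,:2].astype(np.float32)); print(r)
for lo,hi,n in((.105,.135,'wings'),(.1,.13,'lever')):
  m=((X[...,2]>lo)&(X[...,2]<hi)&(u>180)&(u<290)&(v>165)&(v<245)).astype(np.uint8)
  k,l,st,ce=cv2.connectedComponentsWithStats(m)
  for i in range(1,k):
    if st[i,4]>3:
      p=X[l==i]; w=np.linalg.svd(p[:,:2]-p[:,:2].mean(0),full_matrices=0)[2][0]
      print(n,ce[i],st[i,4],p.mean(0).round(3),np.degrees(np.arctan2(w[1],w[0])).round(1))
E
```

```text
2068 [0.52520046 0.07669953 0.08611908] [ 0.44547676 -0.00385257  0.08000431] [0.60901606 0.15879723 0.09197997]
((0.5265507698059082, 0.07705874741077423), (0.16019494831562042, 0.15876144170761108), 2.1495609283447266)
wings [232.29230769 183.33846154] 65 [0.586 0.022 0.121] -173.6
wings [195.97333333 184.48      ] 75 [0.581 0.137 0.12 ] -88.6
wings [269.60909091 202.        ] 110 [ 0.528 -0.097  0.116] 79.3
wings [196.22222222 221.125     ] 72 [0.464 0.132 0.12 ] -163.6
wings [233.19178082 219.49315068] 73 [0.47  0.017 0.12 ] -87.3
lever [232.29230769 183.33846154] 65 [0.586 0.022 0.121] -173.6
lever [195.90666667 184.53333333] 75 [0.581 0.137 0.119] -88.7
lever [269.52631579 202.06140351] 114 [ 0.528 -0.097  0.115] 79.4
lever [196.24657534 221.10958904] 73 [0.464 0.132 0.12 ] -163.6
lever [233.29166667 219.48611111] 72 [0.471 0.017 0.12 ] -87.4
```

View pics/topc.png

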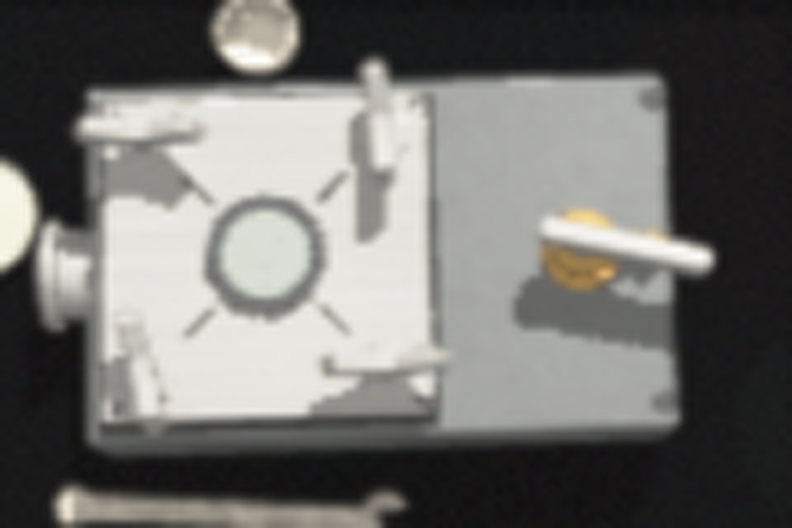

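View pics/scene0.png

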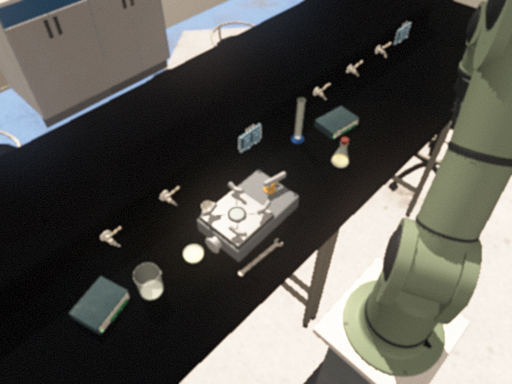

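The enlarged view shows all four blades, with black lines along the diagonals. In the scene view the space above the chamber is clear. The measured values agree with the task text:
- **Cover:** 160 x 159 mm, top at 0.086, centre about (0.5255, 0.077), yaw about +2.4°.
- **Screws:** 116 mm apart.
- **Lever axis:** about (0.532, -0.077).

I'm moving above the chamber for a close look with the wrist camera.

```bash
cat > h.py <<'E'
import numpy as np
from scipy.spatial.transform import Rotation as Ro
from workcell import observe, viewer
def delta(x,y,z,yawdeg,s=None):
    """remaining shift (cm) and turn (rad) in tool axes to a tool-down goal"""
    s=s or observe(); R=Ro.from_euler('xyz',s["tool_rot"]); G=Ro.from_euler('xyz',[np.pi,0,np.radians(yawdeg)])
    print("t",round(s["clock"],2),"pos",s["position"].round(4),"rpy",np.degrees(s["tool_rot"]).round(1),"q7",s["qpos"][6].round(2),"gw",round(s["grip_width"],3),"F",s["force"].round(1))
    print("shift cm",(R.inv().apply(np.array([x,y,z])-s["position"])*100).round(2),"turn",(R.inv()*G).as_rotvec().round(3))
E
python3 -c "
from h import *
delta(.5,.08,.28,90)"
```

```text
t 0.1 pos [ 0.2158 -0.5863  0.2308] rpy [-179.9    0.    20.2] q7 -0.11 gw 0.086 F [-0.5 -0.  -0.3]
shift cm [ 49.69 -52.71  -4.87] turn [-1.000e-03 -1.000e-03 -1.218e+00]
```

Request:
{"op": "play_rows", "data": {
  "motion": [
    [49.7, -52.6, -5, 0, 0, 0, 1],
    [49.7, -52.6, -5, 0, 0, 0, 1],
    [49.7, -52.6, -5, 0, 0, 0, 1],
    [49.7, -52.6, -5, 0, 0, 0, 1],
    [49.7, -52.6, -5, 0, 0, 0, 1]
  ]
}}

```text
clock: 0.6
position: [0.3143, -0.3553, 0.2485]
tool_rot: [-3.142, 0.0, 0.353]
force: [1.0, -0.3, 0.5]
grip_width: 0.0854
finger_force: 0.0
```

```bash
python3 -c "
from h import *
delta(.5,.08,.28,90)"
```

```text
t 0.6 pos [ 0.3143 -0.3553  0.2485] rpy [-180.     0.    20.2] q7 -0.54 gw 0.085 F [ 1.  -0.3  0.5]
shift cm [ 32.46 -34.43  -3.15] turn [-0.     0.    -1.218]
```

Request:
{"op": "play_rows", "data": {
  "motion": [
    [32.5, -34.4, -3.2, 0, 0, 0, 1],
    [32.5, -34.4, -3.2, 0, 0, 0, 1],
    [32.5, -34.4, -3.2, 0, 0, 0, 1],
    [32.5, -34.4, -3.2, 0, 0, 0, 1],
    [32.5, -34.4, -3.2, 0, 0, 0, 1]
  ]
}}

```text
clock: 1.1
position: [0.4124, -0.126, 0.2656]
tool_rot: [3.141, -0.0, 0.353]
force: [1.6, -1.3, -0.6]
grip_width: 0.0856
finger_force: 0.0
```

```bash
python3 -c "
from h import *
delta(.5,.08,.28,90)"
```

```text
t 1.1 pos [ 0.4124 -0.126   0.2656] rpy [180.   -0.   20.2] q7 -1.13 gw 0.086 F [ 1.6 -1.3 -0.6]
shift cm [ 15.33 -16.3   -1.44] turn [ 0.     0.    -1.218]
```

Request:
{"op": "play_rows", "data": {
  "motion": [
    [15.3, -16.3, -1.4, 0, 0, -0.75, 1],
    [15.3, -16.3, -1.4, 0, 0, -0.75, 1],
    [15.3, -16.3, -1.4, 0, 0, -0.75, 1],
    [15.3, -16.3, -1.4, 0, 0, -0.75, 1],
    [15.3, -16.3, -1.4, 0, 0, -0.75, 1]
  ]
}}

```text
clock: 1.6
position: [0.5001, 0.0822, 0.2796]
tool_rot: [-3.141, -0.002, 1.112]
force: [0.4, -0.7, -0.6]
grip_width: 0.0854
finger_force: 0.0
```

Request:
{"op": "play_rows", "data": {
  "motion": [
    [0, 0, 0, 0, 0, -0.47, 1],
    [0, 0, 0, 0, 0, -0.47, 1],
    [0, 0, 0, 0, 0, -0.47, 1],
    [0, 0, 0, 0, 0, -0.47, 1],
    [0, 0, 0, 0, 0, -0.47, 1]
  ]
}}

```text
clock: 2.1
position: [0.4994, 0.0777, 0.2793]
tool_rot: [-3.141, -0.0, 1.569]
force: [0.5, -0.3, -0.6]
grip_width: 0.0854
finger_force: 0.0
```

```bash
python3 - <<'E'
from h import *
import cv2
delta(.5,.08,.28,90)
ci=viewer.camera_info("wrist"); im,d=viewer.grab_frame("wrist"); np.savez("w0.npz",im=im,d=d,**ci); cv2.imwrite("pics/w0.png",im[:,:,::-1]); print(ci)
E
```

```text
t 2.1 pos [0.4994 0.0777 0.2793] rpy [-180.    -0.    89.9] q7 -0.48 gw 0.085 F [ 0.5 -0.3 -0.6]
shift cm [ 0.23  0.06 -0.07] turn [-0.    -0.    -0.002]
{'fx': 266.9924879762318, 'fy': 266.9924879762318, 'cx': 257.91222691141945, 'cy': 188.26052901036348, 'R': array([[ 0.999997  , -0.00215468, -0.00116815],
       [-0.00175763, -0.96260118,  0.27091674],
       [-0.0017082 , -0.27091387, -0.96260208]]), 't': array([-0.49879469,  0.02780489,  0.44779138])}
```

View pics/w0.png

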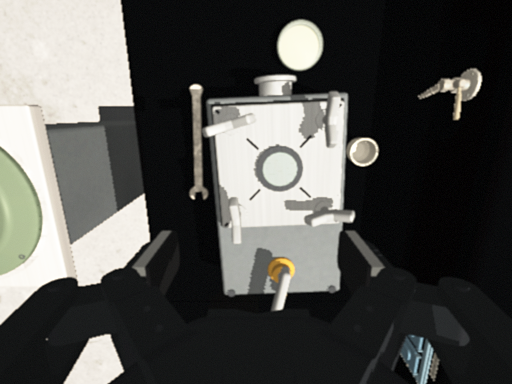

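The wrist view shows the cover centre at (279,168), fl at (230,126), fr at (236,220), bl at (333,118), br at (330,217), and the lever at (281,285), partly hidden by the gripper. I'll measure the same points from this view.

```bash
cat >> h.py <<'E'
import cv2
def cloud(t):
    u,v=np.meshgrid(np.arange(512),np.arange(384)); d=t['d']
    return (np.stack([(u-t['cx'])/t['fx']*d,(v-t['cy'])/t['fy']*d,d],-1)-t['t'])@t['R']
def wings(t,c=(.5255,.077),yaw=2.4):
    """blade centres and angles from points well above the cover; 1.4-q from the diagonal"""
    X=cloud(t); y=np.radians(yaw); A=np.array([[np.cos(y),-np.sin(y)],[np.sin(y),np.cos(y)]])
    for n,sx,sy in(("fl",-1,1),("fr",-1,-1),("bl",1,1),("br",1,-1)):
        p0=np.array(c)+A@[.058*sx,.058*sy]
        m=(t['d']>0)&(X[...,2]>.104)&(X[...,2]<.134)&(np.hypot(X[...,0]-p0[0],X[...,1]-p0[1])<.042)
        p=X[m][:,:2].astype(np.float32)
        if len(p)<8: print(n,"few",len(p)); continue
        r=cv2.minAreaRect(p); w=np.linalg.svd(p-p.mean(0),full_matrices=0)[2][0]
        a=np.degrees(np.arctan2(w[1],w[0])); tight=np.degrees(np.arctan2(sy,sx))+yaw
        lack=(a-tight+90)%180-90
        print(n,len(p),"nominal",p0.round(4),"rect",np.round(r[0],4),np.round(r[1],3),"ang",round(a%180,1),"q",round(1.4-np.radians(lack),3))
E
python3 - <<'E'
from h import *
for f in("top.npz","w0.npz"):
    t=np.load(f); print(f); wings(t)
    X=cloud(t); m=(t['d']>0)&(abs(X[...,2]-.086)<.004)&(np.hypot(X[...,0]-.525,X[...,1]-.077)<.12)&(X[...,1]>-.006)
    print("cover",cv2.minAreaRect(X[m][:,:2].astype(np.float32)))
    m=(t['d']>0)&(abs(X[...,2]-.070)<.004)&(np.hypot(X[...,0]-.525,X[...,1]-.03)<.2)
    print("deck",cv2.minAreaRect(X[m][:,:2].astype(np.float32)))
    m=(t['d']>0)&(abs(X[...,2]-.115)<.008)&(np.hypot(X[...,0]-.532,X[...,1]+.077)<.075)&(X[...,1]<-.045)
    p=X[m][:,:2].astype(np.float32); print("lever",len(p),cv2.minAreaRect(p))
E
```

```text
top.npz
fl 72 nominal [0.4651 0.1325] rect [0.4649 0.1327] [0.059 0.011] ang 16.4 q 0.37
fr 73 nominal [0.47   0.0166] rect [0.4707 0.0162] [0.011 0.059] ang 92.7 q 0.609
bl 75 nominal [0.581  0.1374] rect [0.5809 0.1375] [0.01  0.057] ang 91.4 q 0.632
br 65 nominal [0.5859 0.0215] rect [0.5871 0.0224] [0.062 0.011] ang 6.4 q 0.545
cover ((0.5264661312103271, 0.07693848013877869), (0.16006635129451752, 0.15820199251174927), 2.3439786434173584)
deck ((0.5277478098869324, 0.034604817628860474), (0.17970921099185944, 0.3124997913837433), 2.6080167293548584)
lever 105 ((0.5292319059371948, -0.09675642848014832), (0.08139215409755707, 0.01323645655065775), 79.23394775390625)
w0.npz
fl 550 nominal [0.4651 0.1325] rect [0.4656 0.1343] [0.062 0.011] ang 16.7 q 0.364
fr 456 nominal [0.47   0.0166] rect [0.4702 0.0201] [0.011 0.059] ang 93.9 q 0.588
bl 703 nominal [0.581  0.1374] rect [0.581  0.1392] [0.012 0.062] ang 91.3 q 0.634
br 592 nominal [0.5859 0.0215] rect [0.5857 0.0235] [0.061 0.011] ang 7.0 q 0.534
cover ((0.5257260799407959, 0.07897870242595673), (0.16025647521018982, 0.159437894821167), 2.41359281539917)
deck ((0.5274084806442261, 0.03571746498346329), (0.17980964481830597, 0.31373631954193115), 2.364067554473877)
lever 414 ((0.5299035906791687, -0.08555305004119873), (0.06395205855369568, 0.012129532173275948), 78.73847198486328)
```

Request:
{"op": "play_rows", "data": {
  "motion": [
    [5.6, -3.4, 6, 0, 0, -0.75, 0.6],
    [5.6, -3.4, 6, 0, 0, -0.75, 0.6],
    [5.6, -3.4, 6, 0, 0, -0.75, 0.6],
    [5.6, -3.4, 6, 0, 0, -0.75, 0.6],
    [5.6, -3.4, 6, 0, 0, -0.75, 0.6]
  ]
}}

```text
clock: 2.65
position: [0.4652, 0.1341, 0.2193]
tool_rot: [-3.141, 0.0, 2.326]
force: [0.5, 0.2, -0.6]
grip_width: 0.0683
finger_force: 0.0
```

Request:
{"op": "play_rows", "data": {
  "motion": [
    [0, 0, 0, 0, 0, -0.74, 0.6],
    [0, 0, 0, 0, 0, -0.74, 0.6],
    [0, 0, 0, 0, 0, -0.74, 0.6],
    [0, 0, 0, 0, 0, -0.74, 0.6],
    [0, 0, 0, 0, 0, -0.74, 0.6]
  ]
}}

```text
clock: 3.15
position: [0.4653, 0.1338, 0.2194]
tool_rot: [-3.141, 0.0, 3.065]
force: [-0.1, 0.2, 0.1]
grip_width: 0.0681
finger_force: 0.0
```

Request:
{"op": "play_rows", "data": {
  "motion": [
    [0, 0, 0, 0, 0, -0.37, 0.6],
    [0, 0, 0, 0, 0, -0.37, 0.6],
    [0, 0, 0, 0, 0, -0.37, 0.6],
    [0, 0, 0, 0, 0, -0.37, 0.6],
    [0, 0, 0, 0, 0, -0.37, 0.6]
  ]
}}

```text
clock: 3.65
position: [0.4653, 0.1338, 0.2193]
tool_rot: [-3.142, -0.0, -2.855]
force: [-0.2, -0.2, 0.2]
grip_width: 0.0682
finger_force: 0.0
```

```bash
python3 -c "
from h import *
delta(.4655,.1335,.095,196.5)"
```

```text
t 3.65 pos [0.4653 0.1338 0.2193] rpy [-180.    -0.  -163.6] q7 0.96 gw 0.068 F [-0.2 -0.2  0.2]
shift cm [-0.02 -0.04 12.43] turn [-0.    -0.    -0.001]
```

Request:
{"op": "play_rows", "data": {
  "motion": [
    [0, 0, 5, 0, 0, 0, 0.6],
    [0, 0, 10, 0, 0, 0, 0.6],
    [0, 0, 12, 0, 0, 0, 0.6],
    [0, 0, 12.4, 0, 0, 0, 0.6],
    [0, 0, 12.4, 0, 0, 0, 0.6]
  ]
}}

```text
clock: 4.15
position: [0.4653, 0.1342, 0.0957]
tool_rot: [3.142, -0.0, -2.852]
force: [-0.6, 0.0, 1.0]
grip_width: 0.0683
finger_force: 0.0
```

Request:
{"op": "play_rows", "data": {
  "motion": [
    [0, 0, 0, 0, 0, 0, -1],
    [0, 0, 0, 0, 0, 0, -1],
    [0, 0, 0, 0, 0, 0, -1],
    [0, 0, 0, 0, 0, 0, -1],
    [0, 0, 0, 0, 0, 0, -1]
  ],
  "squeeze": 60
}}

```text
clock: 4.65
position: [0.4656, 0.1338, 0.096]
tool_rot: [-3.141, 0.001, -2.851]
force: [-2.5, -3.0, 11.3]
grip_width: 0.01
finger_force: 60.1
```

Request:
{"op": "play_rows", "data": {
  "motion": [
    [0, 0, 0, 0, 0, 0, -1],
    [0, 0, 0, 0, 0, 0, -1],
    [0, 0, 0, 0, 0, 0.1, -1],
    [0, 0, 0, 0, 0, 0.2, -1],
    [0, 0, 0, 0, 0, 0.3, -1]
  ]
}}

```text
clock: 5.15
position: [0.4656, 0.1339, 0.096]
tool_rot: [-3.142, 0.001, 3.129]
force: [-2.2, -1.1, 9.8]
grip_width: 0.01
finger_force: 59.9
```

```bash
python3 -c "
from h import *
delta(.4655,.1335,.095,137.4); print(observe()['moment'])"
```

```text
t 5.15 pos [0.4656 0.1339 0.096 ] rpy [-1.800e+02  1.000e-01  1.793e+02] q7 0.52 gw 0.01 F [-2.2 -1.1  9.8]
shift cm [ 0.01 -0.04  0.1 ] turn [0.    0.001 0.73 ]
[-0.23725513  0.45242213  0.22004227]
```

Request:
{"op": "play_rows", "data": {
  "motion": [
    [0, 0, 0, 0, 0, 0.14, -1],
    [0, 0, 0, 0, 0, 0.28, -1],
    [0, 0, 0, 0, 0, 0.42, -1],
    [0, 0, 0, 0, 0, 0.56, -1],
    [0, 0, 0, 0, 0, 0.7, -1]
  ]
}}

```text
clock: 5.65
position: [0.4657, 0.1342, 0.0961]
tool_rot: [3.14, 0.001, 2.427]
force: [-1.8, 0.5, 7.2]
grip_width: 0.01
finger_force: 59.5
```

Request:
{"op": "play_rows", "data": {
  "motion": [
    [0, 0, 0, 0, 0, 0.03, -1],
    [0, 0, 0, 0, 0, 0.03, -1],
    [0, 0, 0, 0, 0, 0.03, 0.4],
    [0, 0, 0, 0, 0, 0.03, 0.4],
    [0, 0, 0, 0, 0, 0.03, 0.4]
  ]
}}

```text
clock: 6.15
position: [0.4653, 0.1338, 0.0954]
tool_rot: [-3.142, -0.0, 2.403]
force: [0.7, 0.6, 0.2]
grip_width: 0.0528
finger_force: 0.0
```

Request:
{"op": "play_rows", "data": {
  "motion": [
    [0, 0, 0, 0, 0, 0, 0.4],
    [0, 0, -4, 0, 0, 0, 0.4],
    [0, 0, -9, 0, 0, 0, 0.4],
    [0, 0, -12, 0, 0, 0, 0.4],
    [0, 0, -12, 0, 0, 0, 0.4]
  ]
}}

```text
clock: 6.65
position: [0.4668, 0.1345, 0.219]
tool_rot: [3.137, 0.003, 2.402]
force: [-0.0, 0.3, -0.8]
grip_width: 0.0595
finger_force: 0.0
```

```bash
python3 - <<'E'
from h import *
ci=viewer.camera_info("wrist"); im,d=viewer.grab_frame("wrist"); wings(dict(d=d,**ci),(.526,.078))
ci=viewer.camera_info("top"); im,d=viewer.grab_frame("top"); wings(dict(d=d,**ci),(.526,.077))
delta(.5862,.0227,.095,186.8)
E
```

```text
fl 689 nominal [0.4656 0.1335] rect [0.4653 0.1347] [0.011 0.06 ] ang 137.4 q 1.4
fr few 0
bl 203 nominal [0.5815 0.1384] rect [0.5799 0.1391] [0.061 0.011] ang 89.8 q 0.661
br 22 nominal [0.5864 0.0225] rect [0.5654 0.0259] [0.02  0.002] ang 8.4 q 0.51
fl few 0
fr 64 nominal [0.4705 0.0166] rect [0.4709 0.0129] [0.01  0.053] ang 90.6 q 0.647
bl 23 nominal [0.5815 0.1374] rect [0.5813 0.1184] [0.02  0.009] ang 84.8 q 0.747
br 65 nominal [0.5864 0.0215] rect [0.5868 0.0223] [0.063 0.011] ang 6.3 q 0.546
t 6.75 pos [0.4655 0.1336 0.2156] rpy [1.800e+02 1.000e-01 1.376e+02] q7 0.08 gw 0.06 F [-0.5 -0.3 -1.3]
shift cm [-16.38  -0.06  12.08] turn [ 0.     0.001 -0.858]
```

Screw fl reads 1.40. Next is br.

Request:
{"op": "play_rows", "data": {
  "motion": [
    [-5, 0, 0, 0, 0, -0.15, 0.6],
    [-10, 0, 0, 0, 0, -0.3, 0.6],
    [-14, 0, 0, 0, 0, -0.45, 0.6],
    [-16.4, 0, 0, 0, 0, -0.6, 0.6],
    [-16.4, 0, 0, 0, 0, -0.74, 0.6]
  ]
}}

```text
clock: 7.25
position: [0.5878, 0.0204, 0.2131]
tool_rot: [3.141, -0.002, -3.138]
force: [-1.8, -0.3, -0.8]
grip_width: 0.068
finger_force: 0.0
```

Request:
{"op": "play_rows", "data": {
  "motion": [
    [0, 0, 0, 0, 0, -0.12, 0.6],
    [0, 0, 0, 0, 0, -0.12, 0.6],
    [0, 0, 0, 0, 0, -0.12, 0.6],
    [0, 0, 0, 0, 0, -0.12, 0.6],
    [0, 0, 0, 0, 0, -0.12, 0.6]
  ]
}}

```text
clock: 7.75
position: [0.5865, 0.0236, 0.2153]
tool_rot: [-3.141, -0.0, -3.022]
force: [0.3, -0.1, 0.4]
grip_width: 0.0681
finger_force: 0.0
```

```bash
python3 -c "
from h import *
delta(.5862,.0227,.095,186.8)"
```

```text
t 7.75 pos [0.5865 0.0236 0.2153] rpy [-180.    -0.  -173.1] q7 1.09 gw 0.068 F [ 0.3 -0.1  0.4]
shift cm [ 0.03 -0.08 12.03] turn [-0.    -0.     0.001]
```

Request:
{"op": "play_rows", "data": {
  "motion": [
    [0, -0.1, 5, 0, 0, 0, 0.6],
    [0, -0.1, 10, 0, 0, 0, 0.6],
    [0, -0.1, 11.5, 0, 0, 0, 0.6],
    [0, -0.1, 12, 0, 0, 0, 0.6],
    [0, -0.1, 12, 0, 0, 0, 0.6]
  ]
}}

```text
clock: 8.25
position: [0.5873, 0.0229, 0.0965]
tool_rot: [3.141, 0.001, -3.021]
force: [0.4, -0.2, -0.0]
grip_width: 0.0683
finger_force: 0.0
```

Request:
{"op": "play_rows", "data": {
  "motion": [
    [0, 0, 0, 0, 0, 0, -1],
    [0, 0, 0, 0, 0, 0, -1],
    [0, 0, 0, 0, 0, 0, -1],
    [0, 0, 0, 0, 0, 0, -1],
    [0, 0, 0, 0, 0, 0, -1]
  ],
  "squeeze": 60
}}

```text
clock: 8.75
position: [0.5869, 0.0228, 0.0962]
tool_rot: [3.141, 0.001, -3.02]
force: [-3.4, 1.2, 10.2]
grip_width: 0.0099
finger_force: 59.7
```

Request:
{"op": "play_rows", "data": {
  "motion": [
    [0, 0, 0, 0, 0, 0, -1],
    [0, 0, 0, 0, 0, 0, -1],
    [0, 0, 0, 0, 0, 0.1, -1],
    [0, 0, 0, 0, 0, 0.2, -1],
    [0, 0, 0, 0, 0, 0.3, -1]
  ]
}}

```text
clock: 9.25
position: [0.5869, 0.0228, 0.0962]
tool_rot: [3.141, 0.001, 2.959]
force: [-2.9, 0.7, 7.8]
grip_width: 0.0103
finger_force: 59.7
```

```bash
python3 -c "
from h import *
delta(.5862,.0227,.095,137.4)"
```

```text
t 9.25 pos [0.5869 0.0228 0.0962] rpy [180.    0.  169.5] q7 0.72 gw 0.01 F [-2.9  0.7  7.8]
shift cm [ 0.07 -0.02  0.12] turn [0.001 0.001 0.561]
```

Request:
{"op": "play_rows", "data": {
  "motion": [
    [0, 0, 0, 0, 0, 0.13, -1],
    [0, 0, 0, 0, 0, 0.26, -1],
    [0, 0, 0, 0, 0, 0.39, -1],
    [0, 0, 0, 0, 0, 0.5, -1],
    [0, 0, 0, 0, 0, 0.56, -1]
  ]
}}

```text
clock: 9.75
position: [0.5869, 0.0228, 0.0962]
tool_rot: [3.141, 0.001, 2.399]
force: [-2.3, 0.7, 9.0]
grip_width: 0.0101
finger_force: 59.5
```

Request:
{"op": "play_rows", "data": {
  "motion": [
    [0, 0, 0, 0, 0, 0, -1],
    [0, 0, 0, 0, 0, 0, -1],
    [0, 0, 0, 0, 0, 0, 0.4],
    [0, 0, 0, 0, 0, 0, 0.4],
    [0, 0, 0, 0, 0, 0, 0.4]
  ]
}}

```text
clock: 10.25
position: [0.5867, 0.0224, 0.0954]
tool_rot: [-3.142, -0.0, 2.403]
force: [-1.0, -0.2, 1.2]
grip_width: 0.0525
finger_force: 0.0
```

Request:
{"op": "play_rows", "data": {
  "motion": [
    [0, 0, 0, 0, 0, 0, 0.4],
    [0, 0, -4, 0, 0, 0, 0.4],
    [0, 0, -9, 0, 0, 0, 0.4],
    [0, 0, -12, 0, 0, 0, 0.4],
    [0, 0, -12, 0, 0, 0, 0.4]
  ]
}}

```text
clock: 10.75
position: [0.5884, 0.0228, 0.2196]
tool_rot: [3.137, 0.004, 2.403]
force: [0.9, 0.9, -0.0]
grip_width: 0.0594
finger_force: 0.0
```

```bash
python3 - <<'E'
from h import *
ci=viewer.camera_info("wrist"); im,d=viewer.grab_frame("wrist"); wings(dict(d=d,**ci),(.526,.078))
ci=viewer.camera_info("top"); im,d=viewer.grab_frame("top"); wings(dict(d=d,**ci),(.526,.077))
delta(.5813,.1383,.095,91.4)
delta(.4705,.018,.095,93.3)
E
```

```text
fl 424 nominal [0.4656 0.1335] rect [0.481  0.1202] [0.011 0.021] ang 137.4 q 1.4
fr 1172 nominal [0.4705 0.0176] rect [0.471  0.0184] [0.011 0.062] ang 93.9 q 0.589
bl 1086 nominal [0.5815 0.1384] rect [0.5817 0.1386] [0.011 0.061] ang 91.6 q 0.628
br 684 nominal [0.5864 0.0225] rect [0.5864 0.0233] [0.011 0.061] ang 137.3 q 1.402
fl 76 nominal [0.4656 0.1325] rect [0.4661 0.1327] [0.011 0.059] ang 137.4 q 1.4
fr 56 nominal [0.4705 0.0166] rect [0.4708 0.0226] [0.011 0.047] ang 91.6 q 0.628
bl 76 nominal [0.5815 0.1374] rect [0.5815 0.1375] [0.011 0.058] ang 91.3 q 0.634
br few 0
t 10.85 pos [0.5867 0.0222 0.2157] rpy [180.    0.  137.7] q7 0.35 gw 0.06 F [-0.1 -0.8 -0.5]
shift cm [ 8.23  8.21 12.06] turn [0.001 0.001 0.807]
t 10.85 pos [0.5867 0.0222 0.2157] rpy [180.    0.  137.7] q7 0.35 gw 0.06 F [-0.1 -0.8 -0.5]
shift cm [ 8.32 -8.14 12.06] turn [0.001 0.001 0.774]
```

The first pair is tight: fl and br both read 1.40. Next is bl.

Request:
{"op": "play_rows", "data": {
  "motion": [
    [3, 3, 0, 0, 0, 0.14, 0.6],
    [6, 6, 0, 0, 0, 0.28, 0.6],
    [8.2, 8.2, 0, 0, 0, 0.42, 0.6],
    [8.2, 8.2, 0, 0, 0, 0.56, 0.6],
    [8.2, 8.2, 0, 0, 0, 0.7, 0.6]
  ]
}}

```text
clock: 11.35
position: [0.5804, 0.1393, 0.2138]
tool_rot: [-3.139, 0.0, 1.699]
force: [0.8, -0.6, 0.1]
grip_width: 0.0682
finger_force: 0.0
```

Request:
{"op": "play_rows", "data": {
  "motion": [
    [0, 0, 0, 0, 0, 0.11, 0.6],
    [0, 0, 0, 0, 0, 0.11, 0.6],
    [0, 0, 0, 0, 0, 0.11, 0.6],
    [0, 0, 0, 0, 0, 0.11, 0.6],
    [0, 0, 0, 0, 0, 0.11, 0.6]
  ]
}}

```text
clock: 11.85
position: [0.5812, 0.1381, 0.2151]
tool_rot: [-3.141, -0.0, 1.594]
force: [-0.3, 0.8, -0.4]
grip_width: 0.0687
finger_force: 0.0
```

```bash
python3 -c "
from h import *
delta(.5815,.1383,.095,91.5)"
```

```text
t 11.85 pos [0.5812 0.1381 0.2151] rpy [-180.    -0.    91.3] q7 -0.56 gw 0.069 F [-0.3  0.8 -0.4]
shift cm [ 0.02  0.04 12.01] turn [-0.    -0.    -0.003]
```

Request:
{"op": "play_rows", "data": {
  "motion": [
    [0, 0, 5, 0, 0, 0, 0.6],
    [0, 0, 10, 0, 0, 0, 0.6],
    [0, 0, 11.5, 0, 0, 0, 0.6],
    [0, 0, 12, 0, 0, 0, 0.6],
    [0, 0, 12, 0, 0, 0, 0.6]
  ]
}}

```text
clock: 12.35
position: [0.5819, 0.1386, 0.0964]
tool_rot: [3.141, -0.0, 1.593]
force: [0.4, -0.3, 0.4]
grip_width: 0.0682
finger_force: 0.0
```

Request:
{"op": "play_rows", "data": {
  "motion": [
    [0, 0, 0, 0, 0, 0, -1],
    [0, 0, 0, 0, 0, 0, -1],
    [0, 0, 0, 0, 0, 0, -1],
    [0, 0, 0, 0, 0, 0, -1],
    [0, 0, 0, 0, 0, 0, -1]
  ],
  "squeeze": 60
}}

```text
clock: 12.85
position: [0.582, 0.1383, 0.0962]
tool_rot: [3.14, -0.0, 1.593]
force: [1.1, -2.2, 8.0]
grip_width: 0.0099
finger_force: 60.2
```

Request:
{"op": "play_rows", "data": {
  "motion": [
    [0, 0, 0, 0, 0, 0, -1],
    [0, 0, 0, 0, 0, 0, -1],
    [0, 0, 0, 0, 0, 0.1, -1],
    [0, 0, 0, 0, 0, 0.2, -1],
    [0, 0, 0, 0, 0, 0.3, -1]
  ]
}}

```text
clock: 13.35
position: [0.5818, 0.1383, 0.0963]
tool_rot: [3.14, -0.001, 1.289]
force: [-1.5, -1.6, 8.5]
grip_width: 0.0097
finger_force: 60.3
```

```bash
python3 -c "
from h import *
delta(.5815,.1383,.095,47.4)"
```

```text
t 13.35 pos [0.5818 0.1383 0.0963] rpy [179.9  -0.   73.8] q7 -0.89 gw 0.01 F [-1.5 -1.6  8.5]
shift cm [-0.01 -0.03  0.13] turn [ 0.001 -0.001  0.461]
```

Request:
{"op": "play_rows", "data": {
  "motion": [
    [0, 0, 0, 0, 0, 0.12, -1],
    [0, 0, 0, 0, 0, 0.24, -1],
    [0, 0, 0, 0, 0, 0.36, -1],
    [0, 0, 0, 0, 0, 0.46, -1],
    [0, 0, 0, 0, 0, 0.46, -1]
  ]
}}

```text
clock: 13.85
position: [0.5817, 0.1385, 0.0963]
tool_rot: [3.141, -0.001, 0.829]
force: [-2.2, -1.2, 9.3]
grip_width: 0.0098
finger_force: 60.4
```

Request:
{"op": "play_rows", "data": {
  "motion": [
    [0, 0, 0, 0, 0, 0, -1],
    [0, 0, 0, 0, 0, 0, -1],
    [0, 0, 0, 0, 0, 0, 0.4],
    [0, 0, 0, 0, 0, 0, 0.4],
    [0, 0, 0, 0, 0, 0, 0.4]
  ]
}}

```text
clock: 14.35
position: [0.5812, 0.1383, 0.0954]
tool_rot: [-3.141, 0.0, 0.833]
force: [0.6, -0.2, -0.7]
grip_width: 0.0527
finger_force: 0.0
```

Request:
{"op": "play_rows", "data": {
  "motion": [
    [0, 0, 0, 0, 0, 0, 0.4],
    [0, 0, -4, 0, 0, 0, 0.4],
    [0, 0, -9, 0, 0, 0, 0.4],
    [0, 0, -12, 0, 0, 0, 0.4],
    [0, 0, -12, 0, 0, 0, 0.4]
  ]
}}

```text
clock: 14.85
position: [0.583, 0.1388, 0.2198]
tool_rot: [3.138, -0.005, 0.833]
force: [0.1, -0.7, 0.8]
grip_width: 0.0597
finger_force: 0.0
```

```bash
python3 - <<'E'
from h import *
ci=viewer.camera_info("wrist"); im,d=viewer.grab_frame("wrist"); wings(dict(d=d,**ci),(.526,.078))
delta(.4708,.0178,.095,93.6)
E
```

```text
fl 59 nominal [0.4656 0.1335] rect [0.4684 0.1362] [0.01 0.06] ang 132.6 q 1.484
fr few 5
bl 722 nominal [0.5815 0.1384] rect [0.5817 0.1397] [0.061 0.011] ang 47.6 q 1.396
br 99 nominal [0.5864 0.0225] rect [0.5664 0.0421] [0.011 0.008] ang 58.5 q 2.777
t 14.9 pos [0.5821 0.1385 0.2174] rpy [179.9  -0.2  47.7] q7 -1.21 gw 0.06 F [ 0.6  0.1 -0.4]
shift cm [-16.45  -0.13  12.19] turn [ 0.003 -0.002 -0.801]
```

Screw bl reads 1.40; the fl and br values from this view come from partly hidden blades. Next is fr.

Request:
{"op": "play_rows", "data": {
  "motion": [
    [-5, 0, 0, 0, 0, -0.14, 0.6],
    [-10, 0, 0, 0, 0, -0.28, 0.6],
    [-14, 0, 0, 0, 0, -0.42, 0.6],
    [-16.4, -0.1, 0, 0, 0, -0.56, 0.6],
    [-16.4, -0.1, 0, 0, 0, -0.7, 0.6]
  ]
}}

```text
clock: 15.4
position: [0.4677, 0.0149, 0.2145]
tool_rot: [-3.139, 0.002, 1.536]
force: [0.5, 0.8, -0.6]
grip_width: 0.0687
finger_force: 0.0
```

Request:
{"op": "play_rows", "data": {
  "motion": [
    [0, 0, 0, 0, 0, -0.1, 0.6],
    [0, 0, 0, 0, 0, -0.1, 0.6],
    [0, 0, 0, 0, 0, -0.1, 0.6],
    [0, 0, 0, 0, 0, -0.1, 0.6],
    [0, 0, 0, 0, 0, -0.1, 0.6]
  ]
}}

```text
clock: 15.9
position: [0.4701, 0.0178, 0.2152]
tool_rot: [-3.141, -0.0, 1.632]
force: [0.1, -0.7, 1.0]
grip_width: 0.0685
finger_force: 0.0
```

```bash
python3 -c "
from h import *
delta(.4708,.0178,.095,93.6)"
```

```text
t 15.9 pos [0.4701 0.0178 0.2152] rpy [-180.    -0.    93.5] q7 -0.29 gw 0.069 F [ 0.1 -0.7  1. ]
shift cm [-1.000e-02  7.000e-02  1.202e+01] turn [-0.    -0.    -0.002]
```

Request:
{"op": "play_rows", "data": {
  "motion": [
    [0, 0.1, 5, 0, 0, 0, 0.6],
    [0, 0.1, 10, 0, 0, 0, 0.6],
    [0, 0.1, 11.5, 0, 0, 0, 0.6],
    [0, 0.1, 12, 0, 0, 0, 0.6],
    [0, 0.1, 12, 0, 0, 0, 0.6]
  ]
}}

```text
clock: 16.4
position: [0.4712, 0.0179, 0.0953]
tool_rot: [-3.141, -0.0, 1.633]
force: [-0.1, 0.3, -0.1]
grip_width: 0.0685
finger_force: 0.0
```

Request:
{"op": "play_rows", "data": {
  "motion": [
    [0, 0, 0, 0, 0, 0, -1],
    [0, 0, 0, 0, 0, 0, -1],
    [0, 0, 0, 0, 0, 0, -1],
    [0, 0, 0, 0, 0, 0, -1],
    [0, 0, 0, 0, 0, 0, -1]
  ],
  "squeeze": 60
}}

```text
clock: 16.9
position: [0.4711, 0.0176, 0.0961]
tool_rot: [3.141, 0.0, 1.633]
force: [-5.1, -0.6, 14.8]
grip_width: 0.01
finger_force: 59.0
```

Request:
{"op": "play_rows", "data": {
  "motion": [
    [0, 0, 0, 0, 0, 0, -1],
    [0, 0, 0, 0, 0, 0, -1],
    [0, 0, 0, 0, 0, 0.1, -1],
    [0, 0, 0, 0, 0, 0.2, -1],
    [0, 0, 0, 0, 0, 0.3, -1]
  ]
}}

```text
clock: 17.4
position: [0.471, 0.0176, 0.0961]
tool_rot: [3.141, 0.0, 1.329]
force: [-5.7, -0.0, 15.1]
grip_width: 0.0096
finger_force: 59.1
```

```bash
python3 -c "
from h import *
delta(.4708,.0178,.095,47.4)"
```

```text
t 17.4 pos [0.471  0.0176 0.0961] rpy [180.    0.   76.1] q7 -0.67 gw 0.01 F [-5.7 -0.  15.1]
shift cm [ 0.02 -0.03  0.11] turn [0.    0.    0.501]
```

Request:
{"op": "play_rows", "data": {
  "motion": [
    [0, 0, 0, 0, 0, 0.13, -1],
    [0, 0, 0, 0, 0, 0.26, -1],
    [0, 0, 0, 0, 0, 0.39, -1],
    [0, 0, 0, 0, 0, 0.5, -1],
    [0, 0, 0, 0, 0, 0.5, -1]
  ]
}}

```text
clock: 17.9
position: [0.4708, 0.0176, 0.096]
tool_rot: [3.141, 0.001, 0.828]
force: [-6.2, -1.1, 16.5]
grip_width: 0.0099
finger_force: 59.2
```

Request:
{"op": "play_rows", "data": {
  "motion": [
    [0, 0, 0, 0, 0, 0, -1],
    [0, 0, 0, 0, 0, 0, -1],
    [0, 0, 0, 0, 0, 0, 0.4],
    [0, 0, 0, 0, 0, 0, 0.4],
    [0, 0, 0, 0, 0, 0, 0.4]
  ]
}}

```text
clock: 18.4
position: [0.4713, 0.0177, 0.0955]
tool_rot: [3.141, -0.0, 0.833]
force: [0.5, -0.4, 0.8]
grip_width: 0.0528
finger_force: 0.0
```

Request:
{"op": "play_rows", "data": {
  "motion": [
    [0, 0, 0, 0, 0, 0, 0.4],
    [0, 0, -4, 0, 0, 0, 0.4],
    [0, 0, -9, 0, 0, 0, 0.4],
    [0, 0, -14, 0, 0, 0, 0.4],
    [0, 0, -14, 0, 0, 0, 0.4]
  ]
}}

```text
clock: 18.9
position: [0.4736, 0.018, 0.2409]
tool_rot: [3.136, -0.006, 0.832]
force: [1.3, -0.1, -1.0]
grip_width: 0.0599
finger_force: 0.0
```

```bash
python3 - <<'E'
from h import *
for n in("wrist","top"):
    ci=viewer.camera_info(n); im,d=viewer.grab_frame(n); wings(dict(d=d,**ci),(.526,.078)); cv2.imwrite(f"pics/{n}1.png",im[:,:,::-1])
    t=dict(d=d,**ci); X=cloud(t)
    m=(t['d']>0)&(abs(X[...,2]-.115)<.008)&(np.hypot(X[...,0]-.528,X[...,1]+.097)<.05)
    p=X[m][:,:2].astype(np.float32)
    if len(p)>5: print("lever",len(p),cv2.minAreaRect(p))
delta(.5322,-.0768,.089,79)
E
```

```text
fl 796 nominal [0.4656 0.1335] rect [0.4659 0.1343] [0.011 0.061] ang 137.7 q 1.396
fr 621 nominal [0.4705 0.0176] rect [0.4705 0.0188] [0.061 0.01 ] ang 47.5 q 1.398
bl 525 nominal [0.5815 0.1384] rect [0.5716 0.129 ] [0.034 0.011] ang 47.2 q 1.403
br 797 nominal [0.5864 0.0225] rect [0.586  0.0238] [0.011 0.062] ang 137.5 q 1.399
lever 871 ((0.5283282399177551, -0.09471774101257324), (0.08349927514791489, 0.012250545434653759), 79.11002349853516)
fl 49 nominal [0.4656 0.1335] rect [0.4587 0.1394] [0.011 0.039] ang 138.8 q 1.376
fr few 0
bl 10 nominal [0.5815 0.1384] rect [0.5977 0.1562] [0.012 0.008] ang 28.3 q 1.733
br few 0
lever 102 ((0.5282904505729675, -0.0994400903582573), (0.0757744088768959, 0.012670022435486317), 79.7892837524414)
t 19.0 pos [0.4715 0.0176 0.2362] rpy [ 1.799e+02 -1.000e-01  4.770e+01] q7 -0.98 gw 0.06 F [-0.3 -0.4 -0.8]
shift cm [-2.92 10.82 14.73] turn [ 0.002 -0.001 -0.546]
```

View pics/wrist1.png

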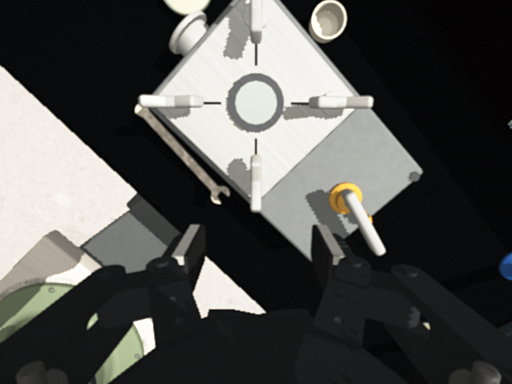

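All four blades lie on their black lines, at about (205,102), (343,102), (256,15) and (256,180). The lever runs from (340,190) to (380,250). Before gripping it I'm checking the height of the brass nozzle.

```bash
python3 - <<'E'
from h import *
ci=viewer.camera_info("wrist"); im,d=viewer.grab_frame("wrist"); X=cloud(dict(d=d,**ci))
h=cv2.cvtColor(im,cv2.COLOR_RGB2HSV)
m=(h[...,0]>10)&(h[...,0]<32)&(h[...,1]>120)&(h[...,2]>60)&(d>0)&(np.hypot(X[...,0]-.532,X[...,1]+.077)<.08)
p=X[m]; print(len(p))
r=np.hypot(p[:,0]-.532,p[:,1]+.0765)
for lo in np.arange(0,.07,.008):
    q=p[(r>=lo)&(r<lo+.008)]
    if len(q): print(lo.round(3),len(q),q[:,:2].mean(0).round(3),"z",q[:,2].min().round(3),q[:,2].max().round(3))
delta(.532,-.0765,.09,79.2)
E
```

```text
532
0.0 19 [ 0.526 -0.075] z 0.088 0.103
0.008 247 [ 0.528 -0.07 ] z 0.076 0.104
0.016 257 [ 0.533 -0.067] z 0.072 0.102
0.024 1 [ 0.54  -0.107] z 0.086 0.086
0.032 8 [ 0.539 -0.11 ] z 0.084 0.088
t 19.05 pos [0.471  0.0176 0.2351] rpy [180.    0.   47.7] q7 -0.98 gw 0.06 F [-0.1 -0.2 -0.8]
shift cm [-2.85 10.84 14.51] turn [ 0.    0.   -0.55]
```

Request:
{"op": "play_rows", "data": {
  "motion": [
    [-1, 3.5, 0, 0, 0, -0.13, 0.6],
    [-2, 7.5, 0, 0, 0, -0.26, 0.6],
    [-2.8, 10.8, 0, 0, 0, -0.39, 0.6],
    [-2.8, 10.8, 0, 0, 0, -0.5, 0.6],
    [-2.8, 10.8, 0, 0, 0, -0.55, 0.6]
  ]
}}

```text
clock: 19.55
position: [0.5317, -0.0765, 0.2332]
tool_rot: [-3.138, 0.0, 1.386]
force: [-0.6, 0.6, -0.0]
grip_width: 0.0684
finger_force: 0.0
```

Request:
{"op": "play_rows", "data": {
  "motion": [
    [0, 0, 4, 0, 0, 0, 0.6],
    [0, 0, 8, 0, 0, 0, 0.6],
    [0, 0, 10, 0, 0, 0, 0.6],
    [0, 0, 10, 0, 0, 0, 0.6],
    [0, 0, 10, 0, 0, 0, 0.6]
  ]
}}

```text
clock: 20.05
position: [0.5319, -0.0755, 0.135]
tool_rot: [-3.14, -0.0, 1.383]
force: [0.3, 0.7, 0.2]
grip_width: 0.0683
finger_force: 0.0
```

```bash
python3 -c "
from h import *
delta(.532,-.0765,.096,79.2)"
```

```text
t 20.05 pos [ 0.5319 -0.0755  0.135 ] rpy [-179.9   -0.    79.2] q7 -0.33 gw 0.068 F [0.3 0.7 0.2]
shift cm [-0.1   0.03  3.9 ] turn [-0.002 -0.     0.001]
```

Request:
{"op": "play_rows", "data": {
  "motion": [
    [-0.1, 0, 2, 0, 0, 0, 0.6],
    [-0.1, 0, 3.9, 0, 0, 0, 0.6],
    [-0.1, 0, 3.9, 0, 0, 0, -1],
    [-0.1, 0, 3.9, 0, 0, 0, -1],
    [-0.1, 0, 3.9, 0, 0, 0, -1]
  ],
  "squeeze": 60
}}

```text
clock: 20.55
position: [0.5328, -0.0767, 0.0978]
tool_rot: [3.14, -0.0, 1.383]
force: [0.1, -0.1, -0.4]
grip_width: 0.0248
finger_force: 0.0
```

Request:
{"op": "play_rows", "data": {
  "motion": [
    [0, 0, 0, 0, 0, 0, -1],
    [0, 0, 0, 0, 0, 0, -1],
    [0, 0, 0, 0, 0, 0, -1],
    [0, 0, 0, 0, 0, 0.1, -1],
    [0, 0, 0, 0, 0, 0.2, -1]
  ]
}}

```text
clock: 21.05
position: [0.5327, -0.0767, 0.0977]
tool_rot: [3.14, -0.001, 1.179]
force: [-0.8, -0.3, 10.6]
grip_width: 0.011
finger_force: 59.3
```

```bash
python3 -c "
from h import *
delta(.532,-.0765,.096,2.4);print(observe()['moment'])"
```

```text
t 21.05 pos [ 0.5327 -0.0767  0.0977] rpy [179.9  -0.   67.5] q7 -0.51 gw 0.011 F [-0.8 -0.3 10.6]
shift cm [-0.01 -0.08  0.17] turn [ 1.000e-03 -2.000e-03  1.137e+00]
[0.09451135 0.50173194 0.09566777]
```

Request:
{"op": "play_rows", "data": {
  "motion": [
    [0, 0, 0, 0, 0, 0.14, -1],
    [0, 0, 0, 0, 0, 0.28, -1],
    [0, 0, 0, 0, 0, 0.42, -1],
    [0, 0, 0, 0, 0, 0.56, -1],
    [0, 0, 0, 0, 0, 0.7, -1]
  ]
}}

```text
clock: 21.55
position: [0.5326, -0.0767, 0.0977]
tool_rot: [3.141, -0.002, 0.477]
force: [-3.1, 0.4, 10.1]
grip_width: 0.0105
finger_force: 59.3
```

Request:
{"op": "play_rows", "data": {
  "motion": [
    [0, 0, 0, 0, 0, 0.12, -1],
    [0, 0, 0, 0, 0, 0.24, -1],
    [0, 0, 0, 0, 0, 0.34, -1],
    [0, 0, 0, 0, 0, 0.4, -1],
    [0, 0, 0, 0, 0, 0.4, -1]
  ]
}}

```text
clock: 22.05
position: [0.5326, -0.0766, 0.0976]
tool_rot: [-3.142, -0.001, 0.08]
force: [-2.7, -0.6, 12.1]
grip_width: 0.0107
finger_force: 59.6
```

```bash
python3 -c "
from h import *
delta(.532,-.0765,.096,2.4);print(observe()['moment'])"
```

```text
t 22.05 pos [ 0.5326 -0.0766  0.0976] rpy [-1.8e+02 -1.0e-01  4.6e+00] q7 -1.35 gw 0.011 F [-2.7 -0.6 12.1]
shift cm [-0.06 -0.01  0.16] turn [-0.    -0.001  0.039]
[ 0.02054861  0.72583137 -0.13055974]
```

Request:
{"op": "play_rows", "data": {
  "motion": [
    [0, 0, 0, 0, 0, 0.02, -1],
    [0, 0, 0, 0, 0, 0.04, -1],
    [0, 0, 0, 0, 0, 0.05, -1],
    [0, 0, 0, 0, 0, 0.05, -1],
    [0, 0, 0, 0, 0, 0.05, -1]
  ]
}}

```text
clock: 22.55
position: [0.5326, -0.0765, 0.0976]
tool_rot: [-3.141, -0.002, 0.033]
force: [-3.7, 1.0, 12.1]
grip_width: 0.0106
finger_force: 59.7
```

Request:
{"op": "play_rows", "data": {
  "motion": [
    [0, 0, 0, 0, 0, 0, 0.3],
    [0, 0, 0, 0, 0, 0, 0.3],
    [0, 0, 0, 0, 0, 0, 0.3],
    [0, 0, 0, 0, 0, 0, 0.3],
    [0, 0, -3, 0, 0, 0, 0.3]
  ]
}}

```text
clock: 23.05
position: [0.5303, -0.0764, 0.1242]
tool_rot: [-3.141, 0.005, 0.033]
force: [0.1, 0.2, 1.3]
grip_width: 0.0551
finger_force: 0.0
```

Request:
{"op": "play_rows", "data": {
  "motion": [
    [0, 0, -5, 0, 0, 0, 0.3],
    [0, 0, -10, 0, 0, 0, 0.3],
    [0, 0, -13, 0, 0, 0, 0.3],
    [0, 0, -13, 0, 0, 0, 0.3],
    [0, 0, -13, 0, 0, 0, 0.3]
  ]
}}

```text
clock: 23.55
position: [0.5321, -0.0766, 0.2567]
tool_rot: [-3.141, -0.001, 0.033]
force: [-0.3, 0.7, 0.1]
grip_width: 0.0551
finger_force: 0.0
```

```bash
python3 - <<'E'
from h import *
for n in("wrist","top"):
    ci=viewer.camera_info(n); im,d=viewer.grab_frame(n); wings(dict(d=d,**ci),(.526,.078)); cv2.imwrite(f"pics/{n}2.png",im[:,:,::-1])
    X=cloud(dict(d=d,**ci))
    m=(d>0)&(abs(X[...,2]-.115)<.008)&(np.hypot(X[...,0]-.512,X[...,1]+.077)<.05)
    p=X[m][:,:2].astype(np.float32)
    if len(p)>5: print("lever",len(p),cv2.minAreaRect(p))
delta(.532,-.0765,.25,2.4)
E
```

```text
fl 594 nominal [0.4656 0.1335] rect [0.4674 0.1332] [0.011 0.058] ang 137.7 q 1.395
fr 541 nominal [0.4705 0.0176] rect [0.476  0.0237] [0.047 0.012] ang 49.0 q 1.373
bl 1042 nominal [0.5815 0.1384] rect [0.5821 0.1393] [0.062 0.011] ang 47.0 q 1.408
br 770 nominal [0.5864 0.0225] rect [0.5866 0.0236] [0.011 0.061] ang 137.7 q 1.395
lever 764 ((0.5133627653121948, -0.07625685632228851), (0.08194176107645035, 0.011889275163412094), 2.617516040802002)
fl 76 nominal [0.4656 0.1335] rect [0.4659 0.1326] [0.012 0.059] ang 137.3 q 1.402
fr 56 nominal [0.4705 0.0176] rect [0.477  0.0241] [0.043 0.012] ang 46.9 q 1.41
bl 69 nominal [0.5815 0.1384] rect [0.5816 0.1381] [0.063 0.011] ang 48.6 q 1.378
br 73 nominal [0.5864 0.0225] rect [0.5867 0.0219] [0.011 0.06 ] ang 137.4 q 1.4
t 23.65 pos [ 0.5315 -0.0765  0.2554] rpy [-1.8e+02  1.0e-01  1.9e+00] q7 -1.43 gw 0.056 F [-0.4 -0.  -0.3]
shift cm [ 0.05 -0.    0.54] turn [-0.     0.002 -0.009]
```

View pics/wrist2.png

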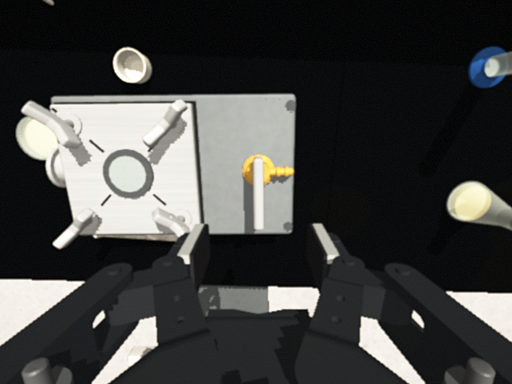

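The lever, from (258,160) to (259,228), lies across the nozzle at about 1.567 rad, which is shut. All four wings lie on their lines at about 1.40, and the gripper is clear.

```bash
python3 -c "
from workcell import bot
print(bot.job_done())"
```

```text
the job is handed in; nothing more can be done
None
```

The job is handed in: all four screws measured about 1.40 rad (fl and br first, then bl and fr), the vent lever was then shut at about 1.57 rad, and I moved none of the other items.

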